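Scan a sample tube at the bench scanner

ROBOT

A 7-joint arm with a two-finger parallel gripper is mounted at the origin on the work surface. World frame = base frame: x ahead of the robot, y to its left, z up, the work surface at z = 0. Lengths are in m, angles in rad, forces in N, time in s.
With the tool pointing down it reaches from about 0.4 to 0.85 m from the base axis. Payload 4.5 kg.
Tool frame: the origin (TCP) lies at the very end of the fingers, on their centre line; the grasp point (between the pads) lies 19 mm behind it; z points along the fingers, y is the line along which they close (so a half turn about z gives the same grasp; the last joint's range is limited). The gripper opens to 88 mm and grips with 3 to 60 N. Pads are 18 mm wide; open, the fingers measure 123 mm over their backs; the gripper's body (75 mm by 187 mm) begins 45 mm behind the grasp point.
Start: joints at [-1.098, 0.689, -0.195, 1.565, 0.157, 0.902, -0.215], TCP at [0.266, 0.566, 0.239] pointing down, gripper open.
Joint ranges: [-3.01, 3.01], [-0.46, 2.08], [-1.47, 1.51], [0.13, 2.56], [-1, 4.14], [0.04, 2.09], [-2.66, 2.66]. Speed limits (rad/s): [2.57, 2.57, 3.14, 3.14, 3.14, 3.14, 3.14].

INTERFACE

Orientations are given as a unit quaternion [x, y, z, w].
In Python, from plant import r gives the robot as it stands. The module is installed in compiled form; this text tells all that it offers.
- The arm moves only by the shell command python3 -m pendant 'ROWS' [FORCE]. ROWS is JSON, one flat list of numbers, 7 for each row, row after row: the opening, from 0 (shut) to 1 (fully open), then the shift along the tool's x, y, z scaled (see below), then the turn, a rotation vector about the tool's x, y, z scaled (see below). A call has 1 to 12 rows; each row is the pose to reach, as a shift and turn from the pose commanded when the call began, along the tool's axes at that moment; what a row does not reach only later rows make up. The controller multiplies each number of a shift by 0.15 m and each number of a turn by pi/2 rad. A row lasts 1/10 s, in which the tool goes at most 50 mm and 8.59 degrees, less where a joint would pass 70% of its speed; a pose out of reach is approached as far as the arm can. A call with a number of a shift or a turn outside -1 to 1 is refused whole. A call with a gripper value outside its range is refused whole. The fingers move at their own pace and stop on an object; FORCE is the grip in N (left out, the last holds). Time passes only in rows, so rows that repeat a pose let the fingers close. It gives the time, the measured TCP pose, the force, the opening and the grip force at its end, in the units of the state.
- r.get_state(): the state, without advancing time (a new reading comes with each control period).
- r.snapshot(name): name is "scene" or "top"; returns a dict with "img" (384x512x3 uint8, red, green, blue), "mtx" (3x3 intrinsics, pixels), "k1" (the pictures are not rectified: a ray, as slopes to the right and down, at radius r is drawn at 1 + k1 r^2 times it, then the intrinsics apply), "cam_to_world" (4x4, takes a point from camera to world coordinates). Camera axes: x right, y up, looking along -z (the intrinsics and any distortion apply to the point x, -y, -z); pixel columns grow to the right and rows downward; lengths in m; the calibration is good to about 2 mm. A picture is of the moment at which its call begins. There is no depth.
- r.finish_job(): hands the job in; it is judged then, once.
The state is a dict: "clock": time; "q": joint angles; "qd": joint speeds; "joint_torque": joint torques, N m; "tool_pos": TCP position; "eef_rot": TCP orientation; "contact_force": force on the tool from outside, world axes, zero at the start; "moment": the same for the moment, N m; "opening": opening from 0.0 (shut) to 1.0 (fully open); "finger_force": force on a finger pad.
Only numpy, scipy, OpenCV 4.12 (cv2) and the standard library are available. Lean on these libraries where they do the work, as an engineer would, in place of code of your own. Each camera call takes 0.05 s, during which the arm holds its last target. There are 200 camera calls.

TASK

Take the long sample tube off the sloped rest and stand it upright, cap up and right down, in the steel holder cup in front of the bench scanner; set it down, do not drop it in. Only then squeeze the scanner's trigger fully against its grip, keep it in for about a second, and let it spring back. Leave the tube standing in the cup and the short tube and everything else on the bench where they are.

Things in the scene. Friction and masses are not known exactly. Their poses are not given: they have to be found in the camera images.
- long_tube: The sample tube to scan: stiff white plastic tube 140 mm long, 16 mm in diameter (grey cap on the last 12 mm, 17 mm in diameter; barcode band at 40 to 80 mm), about 30 g. Origin: centre of its flat foot; its z runs along the tube to the cap. At the start it leans in one lane of the rest, 55 degrees above level, cap end up and towards the rest's +x.
- short_tube: Looks like the long tube, but only 72 mm long (same diameter, lies in the other lane of the rest at the same slope). Origin: centre of its foot. To be left where it is.
- rest: Sloped tube rest, fixed: base 110 (x) x 150 (y) x 10 mm, origin under its centre. Two dark steel lanes at y = +38 and -38 mm rise towards +x at 55 degrees; a tube's foot is on a stop at x = -35, z = 24 mm, its underside on a plate up to 74 mm along it, between rails that end 44 mm along it. Beyond 80 mm the tube is free all round. Either tube may be in either lane.
- station: Scan station, fixed: aluminium base 12 mm thick (x -55 to 95, y -140 to 140 mm), origin on the bench. A pistol-grip scanner is clamped on its side: head x 18 to 72, y -10 to 100, z 57 to 116 mm, nose looking along -y at the holder cup. Its fixed grip runs level out of the head towards -x: x 18 to -94, y 60 to 90, z 71 to 99 mm, free above, and below down to the base.
- cup_floor (a point): Centre of the inner floor of the round steel holder cup at the station (17 mm above the bench; cup outer diameter 38 mm, inner 32 mm, 55 mm deep). Axes as the station's; z up.
- cup_rim (a point): Centre of the cup's mouth, 72 mm above the bench.
- squeeze_point (a point): On the station at the grip's mid height (85 mm above the bench), near the trigger's tip: midpoint between the grip's back face (y = +21.5 mm from here) and the trigger's outer face when fully in (y about -21.5 mm). Axes as the station's: fingers close along its y. With the trigger out, trigger and grip together are about 59 mm thick here.
- trigger_tip (a point): Outer face of the trigger's free end, where to press it; it moves with the trigger, about 16 mm towards the grip (station +y). The trigger is a black plastic blade 50 mm long and 20 mm high in front (station -y) of the grip.
- trigger (a joint): Angle of the sprung trigger: 0 = fully out (rest), 0.32 rad = fully in. Its upright hinge is at the head end of the blade. The spring needs about 2 N at the tip to start and 6 N fully in, and returns it by itself.
- marker: Bystander: black and white marker pen 125 mm long, 14 mm thick, lying on the bench; origin under its middle, x along it.
- dishes: Bystander: stack of three clear dishes, 60 mm in diameter, 42 mm high; origin under the centre.
- mouse: Bystander: black computer mouse 110 x 62 x 30 mm; origin under the centre.
- bottle: Bystander: square clear media bottle 70 x 70 mm, 163 mm high, white cap; origin under the centre.
- beaker: Bystander: glass beaker 66 mm in diameter, 75 mm high; origin under the centre.
- jar: Bystander: white jar 56 mm in diameter, 70 mm high; origin under the centre.

How it is judged:
On the way, in this order (a step that is already met when the one before it is completed fails the run):
1. the long tube stands upright on the floor of the holder cup, let go, with the trigger out (z of long_tube in the frame of cup_floor between -0.005 and 0.008 m and horizontal distance between long_tube and cup_floor below 0.014 m and angle between long_tube's own z axis and vertical below 0.3 rad and contact force between the fingers and long_tube below 0.1 N and linear speed of long_tube below 0.03 m/s and value of joint trigger below 0.05 rad), for 0.2 s.
2. the trigger is squeezed fully and kept in for at least half a second while the tube stands in the cup (z of long_tube in the frame of cup_floor between -0.005 and 0.008 m and horizontal distance between long_tube and cup_floor below 0.014 m and angle between long_tube's own z axis and vertical below 0.3 rad and value of joint trigger above 0.27 rad), for 0.5 s.
At the end, for the whole second after the job is handed in: The long tube stands cap up in the cup, foot within 8 mm of its floor and 14 mm of its centre, leaning under 0.3 rad, at rest and let go; the trigger is back out (below 0.03 rad); the seven bystanders are within 30 mm of where they were (z of long_tube in the frame of cup_floor between -0.005 and 0.008 m and horizontal distance between long_tube and cup_floor below 0.014 m and angle between long_tube's own z axis and vertical below 0.3 rad and value of joint trigger below 0.03 rad and linear speed of long_tube below 0.02 m/s and contact force between the fingers and long_tube below 0.1 N and distance of each of short_tube, marker, dishes, mouse, bottle, beaker, jar from where it was at the start of the episode below 0.03 m); the robot touches nothing.
It fails at once if the trigger is pulled in (past 0.15 rad) while the long tube is not standing in the cup (value of joint trigger above 0.15 rad and not (z of long_tube in the frame of cup_floor between -0.005 and 0.008 m and horizontal distance between long_tube and cup_floor below 0.014 m and angle between long_tube's own z axis and vertical below 0.3 rad)).
It fails at once if the long tube is dropped into the cup (faster than 0.7 m/s over or in the cup) (horizontal distance between long_tube and cup_floor below 0.03 m and linear speed of long_tube above 0.7 m/s).
It fails at once if a bystander is pushed or lifted more than 30 mm from its place (distance of any of short_tube, marker, dishes, mouse, bottle, beaker, jar from where it was at the start of the episode above 0.03 m).
It fails at once if the bottle, the beaker or the jar is tipped over (angle between any of bottle, beaker, jar's own z axis and vertical above 0.5 rad).
It also fails if it takes over 64 s, if anything falls off the work surface, if the arm or the gripper's body presses on something with over 40 N, if the wrist force passes 120 N, or if a joint passes its speed limit or range.

## Working session

There is one attempt and no reset: what is moved stays moved. The work goes in short steps, Python scripts to look and compute and a shell command to move; the robot and the scene stay as the last step left them, time stands still between calls to the robot, and variables do not carry over. Pictures are saved under pics/ and viewed, at most 10 in all, crops included, and the job is handed in when it is done.

```bash
mkdir -p pics; python3 - <<'E'
from plant import r
import cv2,numpy as np
for n in("scene","top"):
    s=r.snapshot(n);cv2.imwrite(f"pics/{n}0.png",s["img"][:,:,::-1]);np.savez(f"{n}0.npz",**s)
    print(n,s["mtx"].tolist(),s["k1"],np.round(s["cam_to_world"],3).tolist())
print(r.get_state())
E
```

```text
scene [[401.767059880886, 0.0, 257.92918570202306], [0.0, 401.767059880886, 182.02915622280543], [0.0, 0.0, 1.0]] -0.13363019966329956 [[-0.196, -0.832, 0.518, 1.198], [0.981, -0.169, 0.101, 0.214], [0.004, 0.528, 0.849, 1.087], [0.0, 0.0, 0.0, 1.0]]
top [[346.9426323458216, 0.0, 256.5377682102857], [0.0, 346.9426323458216, 190.7344913243454], [0.0, 0.0, 1.0]] -0.012435382540009867 [[0.017, 0.996, -0.084, 0.496], [-0.999, 0.014, -0.036, 0.066], [-0.034, 0.085, 0.996, 0.939], [0.0, 0.0, 0.0, 1.0]]
{'clock': 0.1, 'q': array([-1.09817876,  0.68989461, -0.19451939,  1.56623679,  0.15725885,
        0.90250218, -0.21507369]), 'qd': array([ 0.00020775, -0.00105994,  0.00154137, -0.00284394,  0.00085234,
        0.00105911,  0.00052962]), 'joint_torque': array([-3.85545020e-03, -5.28495741e+01, -1.27201114e+00, -1.53838438e+01,
       -5.25941723e-02,  1.92897387e-03,  3.72617239e-05]), 'tool_pos': array([0.26533181, 0.56525324, 0.2379945 ]), 'eef_rot': array([ 2.17615374e-01,  9.76034254e-01, -8.16308740e-04, -1.35782974e-04]), 'contact_force': array([-0.01645602, -0.06602695,  0.87229723]), 'moment': array([-0.08917965, -0.02726732, -0.02012849]), 'finger_force': 0.0, 'opening': 0.9994146715988494}
```

View pics/scene0.png

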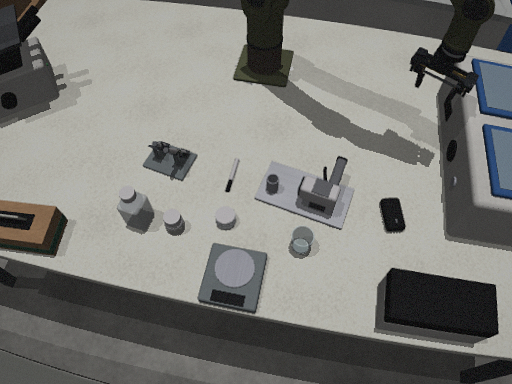

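View pics/top0.png

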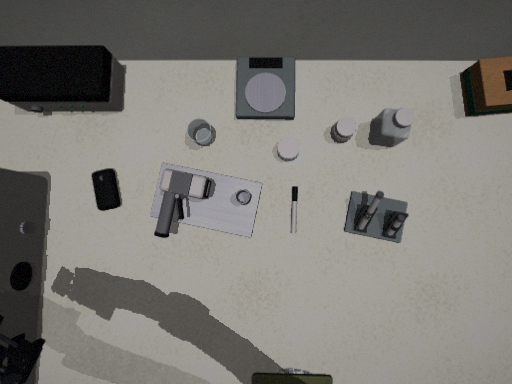

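The scene view shows the rest at (170,158), cup at (272,184) and scanner at (322,190). The top view shows the rest at (376,217), long tube probably at (370,210), cup at (244,197) and grip at (165,220). I'll enlarge both.

```bash
python3 - <<'E'
import cv2,numpy as np
s=cv2.imread("pics/scene0.png");t=cv2.imread("pics/top0.png")
def c(i,x,y,w=66,h=50,f=6):return cv2.resize(i[y:y+h,x:x+w],(396,300),interpolation=cv2.INTER_CUBIC)
A=c(s,137,133);B=c(s,253,150,110,83);C=c(t,342,183,66,50);D=c(t,148,158,120,91)
m=np.vstack([np.hstack([A,B]),np.hstack([C,D])])
m=np.clip(m*1.5,0,255).astype(np.uint8)
cv2.imwrite("pics/m1.png",m)
E
```

```text
(no output)
```

View pics/m1.png

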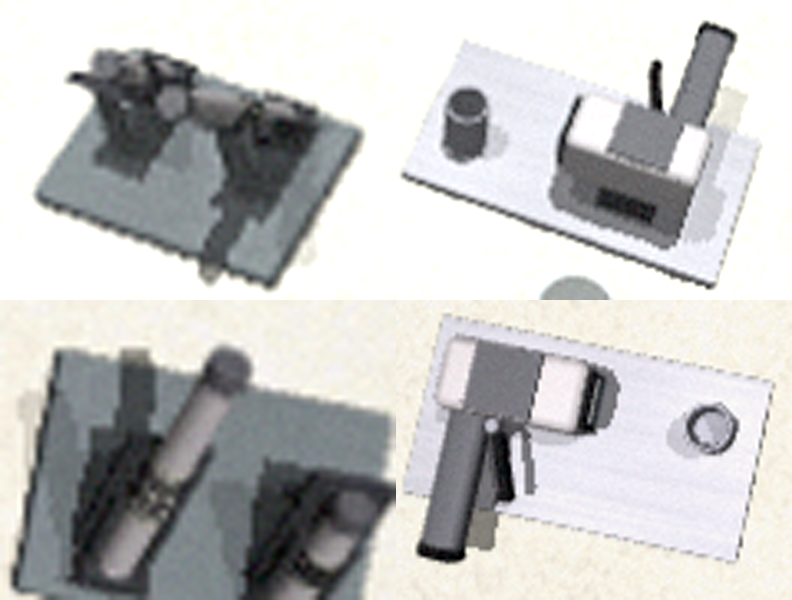

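The mosaic shows the long tube in the rest's +y lane: cap top at about (380,194) in the top view, foot at about (361,227). In the scene view it is seen nearly end-on, cap at about (166,150). The short tube is in the other lane. The cup mouth is at (243.8,197) in the top view and (272,177) in the scene view. The scanner grip and trigger blade are clear. Next I'll triangulate these points.

```bash
cat > h.py <<'E'
import numpy as np,cv2
V={n:dict(np.load(n+"0.npz")) for n in("scene","top")}
def ray(n,p):
    v=V[n];u=cv2.undistortPoints(np.array([[p]],float),v["mtx"],np.array([float(v["k1"]),0,0,0,0]))[0,0]
    T=v["cam_to_world"];d=T[:3,:3]@[u[0],-u[1],-1];return T[:3,3],d/np.linalg.norm(d)
def plane(n,p,z):
    o,d=ray(n,p);return o+d*(z-o[2])/d[2]
def tri(ps,pt):
    A=np.zeros((3,3));b=np.zeros(3);R=[ray("scene",ps),ray("top",pt)]
    for o,d in R:
        M=np.eye(3)-np.outer(d,d);A+=M;b+=M@o
    x=np.linalg.solve(A,b);return x,[round(1000*np.linalg.norm(np.cross(x-o,d)),1) for o,d in R]
def px(n,P):
    v=V[n];T=v["cam_to_world"];q=T[:3,:3].T@(np.array(P,float)-T[:3,3]);u=np.array([q[0],-q[1]])/-q[2]
    u=u*(1+float(v["k1"])*(u@u));return v["mtx"][:2,:2]@u+v["mtx"][:2,2]
E
python3 - <<'E'
from h import *
np.set_printoptions(precision=4,suppress=True)
s=lambda x,y,ox,oy,f:((x+.5)/f+ox-.5,(y+.5)/f+oy-.5)
A=lambda x,y:s(x,y,137,133,6);B=lambda x,y:s(x,y,253,150,3.6);C=lambda x,y:s(x,y-300,342,183,6);D=lambda x,y:s(x-396,y-300,148,158,3.3)
def P(name,a,b):print(name,*tri(a,b))
P("cup rim",B(467,107),D(712,429))
print("base corners from top z12",[plane("top",D(*p),.012)[:2] for p in((443,316),(774,383),(738,560))])
print("scene",[plane("scene",B(*p),.012)[:2] for p in((760-0,145),(402,178),(465,40),(714,285))])
P("grip end top face", B(717,28),D(440,553))
P("trigger tip",B(656,66),D(508,497))
print("rest top z10",[plane("top",C(*p),.010)[:2] for p in((60,350),(14,590),(392,410))])
print("rest scene z10",[plane("scene",A(*p),.010)[:2] for p in((362,130),(276,282),(38,195))])
P("cap",A(172,102),C(229,366))
P("foot-ish",A(250,110),C(115,565))
E
```

```text
cup rim [0.5784 0.2696 0.2275] [np.float64(154.9), np.float64(154.9)]
base corners from top z12 [array([0.6486, 0.3587]), array([0.5964, 0.084 ]), array([0.4529, 0.1108])]
scene [array([0.4399, 0.7461]), array([0.5384, 0.4222]), array([0.3802, 0.4718]), array([0.5904, 0.6951])]
grip end top face [0.4906 0.4507 0.2167] [np.float64(156.4), np.float64(156.4)]
trigger tip [0.5293 0.4047 0.2174] [np.float64(155.4), np.float64(155.4)]
rest top z10 [array([ 0.578 , -0.1546]), array([ 0.4716, -0.1338]), array([ 0.5534, -0.3   ])]
rest scene z10 [array([ 0.4757, -0.1327]), array([ 0.5803, -0.1502]), array([ 0.5524, -0.2956])]
cap [ 0.5617 -0.1894  0.1352] [np.float64(0.2), np.float64(0.2)]
foot-ish [ 0.485  -0.1829  0.0254] [np.float64(8.7), np.float64(8.7)]
```

```bash
python3 - <<'E'
from h import *
np.set_printoptions(precision=4,suppress=True)
s=lambda x,y,ox,oy,f:((x+.5)/f+ox-.5,(y+.5)/f+oy-.5)
B=lambda x,y:s(x-396,y,253,150,3.6);D=lambda x,y:s(x-396,y-300,148,158,3.3)
def P(name,a,b):print(name,*tri(a,b))
P("cup rim",B(467,107),D(712,429))
st=np.array([plane("top",D(*p),.012)[:2] for p in((443,316),(774,383),(738,560))])
ss=np.array([plane("scene",B(*p),.012)[:2] for p in((714,285),(402,178),(465,40))])
print(st,ss)
P("grip end top face", B(717,28),D(440,553))
P("trigger tip",B(656,66),D(508,497))
# base pose by corners (95,140),(95,-140),(-55,-140)
L=np.array([[95,140],[95,-140],[-55,-140]])/1000
for W,L2 in((st,L),(ss,np.array([[95,140],[95,-140],[-55,-140]])/1000)):
    l=L2-L2.mean(0);w=W-W.mean(0)
    a=np.arctan2((l[:,0]*w[:,1]-l[:,1]*w[:,0]).sum(),(l*w).sum());R=np.array([[np.cos(a),-np.sin(a)],[np.sin(a),np.cos(a)]])
    t=W.mean(0)-R@L2.mean(0);print("station",np.degrees(a),t,(L2@R.T+t-W)*1000)
E
```

```text
cup rim [0.5546 0.1318 0.0601] [np.float64(1.5), np.float64(1.5)]
[[0.6486 0.3587]
 [0.5964 0.084 ]
 [0.4529 0.1108]] [[0.6539 0.3596]
 [0.6055 0.0878]
 [0.4538 0.1149]]
grip end top face [0.4576 0.3283 0.0961] [np.float64(1.0), np.float64(1.0)]
trigger tip [0.4997 0.2819 0.086 ] [np.float64(1.3), np.float64(1.3)]
station -10.424648909411596 [0.5302 0.2386] [[ 0.2737  0.3536]
 [ 1.8495 -0.3547]
 [-2.1233  0.0011]]
station -10.5935223081598 [0.5354 0.2416] [[ 0.6576  2.1363]
 [-2.4431 -1.3208]
 [ 1.7855 -0.8155]]
```

```bash
python3 - <<'E'
from h import *
s=cv2.imread("pics/scene0.png");t=cv2.imread("pics/top0.png")
def c(i,x,y):return cv2.resize(i[y:y+30,x:x+40],(400,300),interpolation=cv2.INTER_NEAREST)
m=np.vstack([np.hstack([c(s,252,168),c(t,224,182)]),np.hstack([c(s,150,135),c(t,352,187)])])
cv2.imwrite("pics/m2.png",np.clip(m*1.4,0,255).astype(np.uint8))
E
```

```text
(no output)
```

View pics/m2.png

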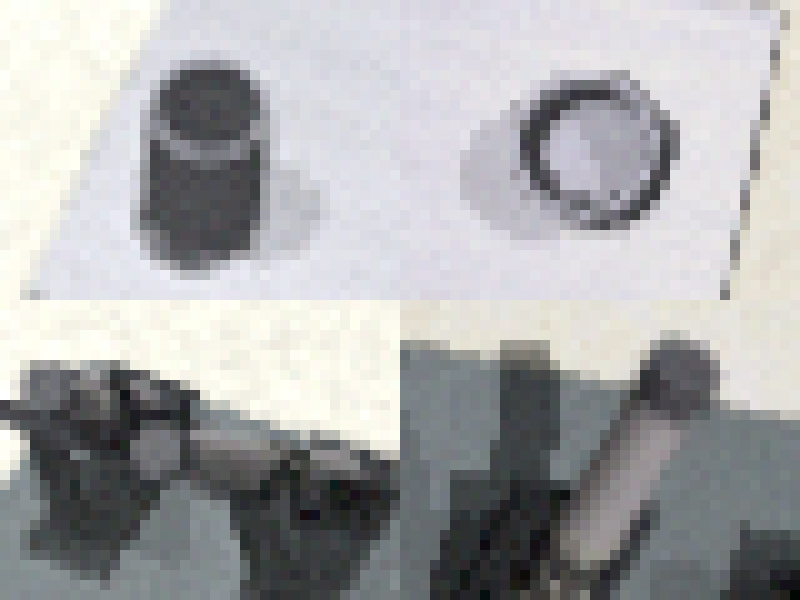

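The cup rim centre is at about (271.9,178) in the scene view and (242.8,196.2) in the top view. The cap face is at (165.4,149.5) in the scene view and (380,193.6) in the top view.

```bash
python3 - <<'E'
from h import *
np.set_printoptions(precision=4,suppress=True)
print("rim",*tri((272.4,178.3),(242.8,196.2)),plane("scene",(272.4,178.3),.072),plane("top",(242.8,196.2),.072))
print("cap",*tri((165.4,149.5),(379.9,193.6)))
a=np.radians(-10.2);R=np.array([[np.cos(a),-np.sin(a),0],[np.sin(a),np.cos(a),0],[0,0,1]])
o=np.array([.513,-.2156,0])
f=o+R@[-.035,.038,.024];u=R@[np.cos(np.radians(55)),0,np.sin(np.radians(55))]
print("foot",f,"axis",u)
for k in(.08,.11,.14):print(k,f+k*u,px("top",f+k*u),px("scene",f+k*u))
# axis in top: centroid of bright tube pixels
E
```

```text
rim [0.5556 0.1323 0.0678] [np.float64(1.0), np.float64(1.0)] [0.558  0.1336 0.072 ] [0.5555 0.131  0.072 ]
cap [ 0.5616 -0.1893  0.1356] [np.float64(0.1), np.float64(0.1)]
foot [ 0.4853 -0.172   0.024 ] axis [ 0.5645 -0.1016  0.8192]
0.08 [ 0.5304 -0.1801  0.0895] [370.1483 207.818 ] [174.1495 150.8579]
0.11 [ 0.5474 -0.1832  0.1141] [374.4115 200.2767] [170.0976 150.3209]
0.14 [ 0.5643 -0.1862  0.1387] [378.9206 192.2968] [165.8516 149.7589]
```

```bash
cat > go.py <<'E'
import sys,numpy as np
from scipy.spatial.transform import Rotation as Ro
from plant import r
np.set_printoptions(precision=4,suppress=True)
def toolrot(tilt,yaw=-10.3): # tilt deg: +: fingers point outward (away from robot)
    a=np.radians(yaw);y=np.array([-np.sin(a),np.cos(a),0]);x0=np.array([-np.cos(a),-np.sin(a),0])
    R=np.c_[x0,y,[0,0,-1]];return Ro.from_rotvec(-np.radians(tilt)*y)*Ro.from_matrix(R)
def plan(grasp,tilt): # grasp point target
    s=r.get_state();R=Ro.from_quat(s["eef_rot"]);T=toolrot(tilt)
    tcp=np.array(grasp)+T.apply([0,0,.019]);d=R.inv().apply(tcp-s["tool_pos"])/.15
    print("t",s["clock"],"tcp",s["tool_pos"],"target",tcp,"shift",d,"turn",(R.inv()*T).as_rotvec()/(np.pi/2),"tool axes",R.as_matrix().ravel(),"op",s["opening"],"F",s["contact_force"],s["finger_force"])
if __name__=="__main__":plan([float(v) for v in sys.argv[1:4]],float(sys.argv[4]))
E
python3 -m pendant '[1,0,0,-0.73,0,0,0, 1,0,0,-0.73,0,0,0, 1,0,0,-0.73,0,0,-0.167, 1,-0.3,-0.3,-0.73,0,0,-0.167, 1,-0.6,-0.6,-0.73,0,0,-0.167, 1,-0.9,-0.9,-0.73,0,0,-0.167, 1,-0.95,-0.95,-0.73,0,0,-0.167]'
python3 go.py .546 -.185 .20 0
```

```text
clock: 0.8
tool_pos: [0.3338, 0.3755, 0.3479]
eef_rot: [0.088, 0.996, -0.0, -0.0]
contact_force: [1.5, -0.1, 0.2]
opening: 0.999
finger_force: 0.0
t 0.8 tcp [0.3338 0.3755 0.3479] target [ 0.546 -0.185  0.181] shift [-2.0484 -3.4295  1.115 ] turn [-0.0005 -0.      0.0022] tool axes [-0.9845  0.1754 -0.0002  0.1754  0.9845 -0.0007  0.0001 -0.0007 -1.    ] op 0.9991165709932748 F [ 1.4714 -0.0664  0.2346] 0.0
```

```bash
python3 -m pendant '[1,-0.2,-0.3,0,0,0,0, 1,-0.4,-0.6,0,0,0,0, 1,-0.6,-0.9,0,0,0,0, 1,-0.65,-1,0,0,0,0]'
python3 -m pendant '[1,-0.2,-0.3,0,0,0,0, 1,-0.4,-0.6,0,0,0,0, 1,-0.6,-0.9,0,0,0,0, 1,-0.65,-1,0,0,0,0]'
python3 -m pendant '[1,-0.2,-0.3,0,0,0,0, 1,-0.4,-0.6,0,0,0,0, 1,-0.6,-0.9,0,0,0,0, 1,-0.65,-1,0,0,0,0, 1,-0.65,-1,0,0,0,0]'
python3 go.py .546 -.185 .20 0
```

```text
clock: 1.2
tool_pos: [0.4043, 0.2084, 0.3479]
eef_rot: [0.091, 0.996, -0.001, 0.0]
contact_force: [0.1, -0.2, -0.4]
opening: 1.0
finger_force: 0.0
clock: 1.6
tool_pos: [0.4737, 0.0437, 0.3479]
eef_rot: [0.091, 0.996, -0.001, 0.0]
contact_force: [-0.0, 0.9, -0.3]
opening: 1.0
finger_force: 0.0
clock: 2.1
tool_pos: [0.5426, -0.1225, 0.3473]
eef_rot: [0.092, 0.996, -0.001, -0.0]
contact_force: [-0.4, 0.2, 0.4]
opening: 1.002
finger_force: 0.0
t 2.1 tcp [ 0.5426 -0.1225  0.3473] target [ 0.546 -0.185  0.181] shift [-0.099  -0.4024  1.1096] turn [-0.0019 -0.0002 -0.0033] tool axes [-0.9829  0.1839 -0.0008  0.1839  0.9829 -0.0028  0.0003 -0.0029 -1.    ] op 1.001639948309661 F [-0.3564  0.2322  0.4273] 0.0
```

```bash
python3 -m pendant '[1,-0.1,-0.3,0,0,0,0, 1,-0.1,-0.4,0,0,0,0, 1,-0.1,-0.4,0.25,0,0,0, 1,-0.1,-0.4,0.5,0,0,0, 1,-0.1,-0.4,0.75,0,0,0, 1,-0.1,-0.4,0.95,0,0,0, 1,-0.1,-0.4,0.95,0,0,0, 1,-0.1,-0.4,0.95,0,0,0]'
python3 go.py .546 -.185 .113 0
python3 - <<'E'
from plant import r
import cv2,numpy as np
a=r.snapshot("scene")["img"][105:195,115:235,::-1];b=r.snapshot("top")["img"][150:240,310:430,::-1]
cv2.imwrite("pics/p5.png",np.clip(np.hstack([cv2.resize(i,(400,300),interpolation=cv2.INTER_CUBIC) for i in(a,b)])*1.4,0,255).astype(np.uint8))
E
```

```text
clock: 2.9
tool_pos: [0.5467, -0.1776, 0.2061]
eef_rot: [0.088, 0.996, 0.0, -0.0]
contact_force: [0.3, 0.5, 0.5]
opening: 1.0
finger_force: 0.0
t 2.9 tcp [ 0.5467 -0.1776  0.2061] target [ 0.546 -0.185  0.094] shift [-0.0046 -0.0496  0.7475] turn [ 0.0003 -0.0003  0.0026] tool axes [-0.9846  0.1749 -0.0004  0.1749  0.9846  0.0006  0.0005  0.0005 -1.    ] op 1.0004180681282029 F [0.3247 0.4567 0.5129] 0.0
```

View pics/p5.png

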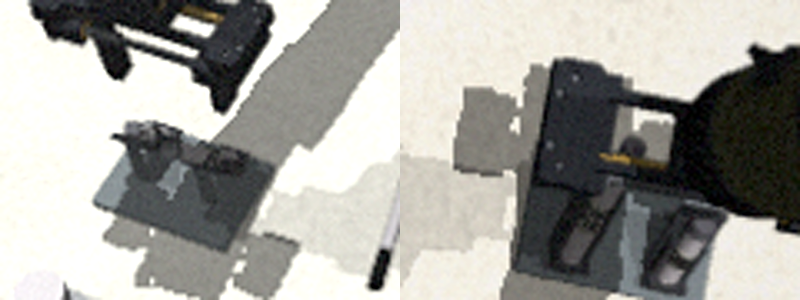

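The gripper hangs over the rest, with the cap at (633,150) in the crop, between the finger rows. I'll descend and close.

```bash
python3 -m pendant '[1,0,-0.05,0.2,0,0,0, 1,0,-0.05,0.4,0,0,0, 1,0,-0.05,0.6,0,0,0, 1,0,-0.05,0.75,0,0,0, 1,0,-0.05,0.75,0,0,0, 1,0,-0.05,0.75,0,0,0]'
python3 go.py .546 -.185 .113 0
python3 -m pendant '[0.3,0,0,0,0,0,0, 0,0,0,0,0,0,0, 0,0,0,0,0,0,0, 0,0,0,0,0,0,0, 0,0,0,0,0,0,0, 0,0,0,0,0,0,0, 0,0,0,0,0,0,0, 0,0,0,0,0,0,0]' 15
```

```text
clock: 3.6
tool_pos: [0.5465, -0.1859, 0.0947]
eef_rot: [0.088, 0.996, -0.0, 0.001]
contact_force: [-0.2, 0.0, 0.9]
opening: 1.004
finger_force: 0.0
t 3.6 tcp [ 0.5465 -0.1859  0.0947] target [ 0.546 -0.185  0.094] shift [0.0044 0.0053 0.0046] turn [-0.      0.0015  0.0021] tool axes [-0.9845  0.1756  0.0023  0.1756  0.9845 -0.0005 -0.0024 -0.0001 -1.    ] op 1.003714924931033 F [-0.2446  0.0061  0.8508] 0.0
clock: 4.4
tool_pos: [0.5453, -0.1857, 0.0931]
eef_rot: [0.088, 0.996, 0.0, -0.0]
contact_force: [-0.6, 0.6, -0.4]
opening: 0.299
finger_force: 0.0
```

```bash
python3 -m pendant '[0,0,0,0,0,0,0, 0,0,0,0,0,0,0, 0,0,0,0,0,0,0, 0,0,0,0,0,0,0, 0,0,0,0,0,0,0]' 15
```

```text
clock: 4.9
tool_pos: [0.5453, -0.1857, 0.0932]
eef_rot: [0.088, 0.996, 0.0, -0.0]
contact_force: [0.2, -0.3, 0.8]
opening: 0.178
finger_force: 15.0
```

```bash
python3 -m pendant '[0,-0.06,0,-0.08,0,0,0, 0,-0.11,0,-0.16,0,0,0, 0,-0.17,0,-0.25,0,0,0, 0,-0.23,0,-0.33,0,0,0, 0,-0.29,0,-0.41,0,0,0, 0,-0.34,0,-0.5,0,0,0, 0,-0.34,0,-0.66,0,0,0, 0,-0.34,0,-0.82,0,0,0, 0,-0.34,0,-1,0,0,0, 0,-0.34,0,-1,0,0,0]'
python3 go.py .546 -.185 .30 35
```

```text
clock: 5.9
tool_pos: [0.5978, -0.1953, 0.2469]
eef_rot: [0.088, 0.996, -0.001, 0.004]
contact_force: [0.3, -0.2, -0.8]
opening: 0.175
finger_force: 15.0
t 5.9 tcp [ 0.5978 -0.1953  0.2469] target [ 0.5567 -0.1869  0.2844] shift [ 0.2773  0.0062 -0.2524] turn [ 0.0003 -0.3842  0.002 ] tool axes [-0.9844  0.1758  0.0071  0.1758  0.9844 -0.0018 -0.0073 -0.0005 -1.    ] op 0.17490558006360135 F [ 0.2939 -0.2217 -0.7684] 14.984719818457961
```

```bash
python3 -m pendant '[0,0.06,0,-0.06,0,-0.08,0, 0,0.12,0,-0.12,0,-0.16,0, 0,0.18,0,-0.18,0,-0.24,0, 0,0.24,0,-0.25,0,-0.31,0, 0,0.28,0,-0.25,0,-0.389,0, 0,0.28,0,-0.25,0,-0.389,0, 0,0.28,0,-0.25,0,-0.389,0]'
python3 go.py .556 .132 .30 35
python3 - <<'E'
from plant import r
import cv2,numpy as np
a=r.snapshot("scene")["img"][60:195,85:265,::-1];b=r.snapshot("top")["img"][120:255,290:470,::-1]
cv2.imwrite("pics/p6.png",np.clip(np.hstack([cv2.resize(i,(400,300),interpolation=cv2.INTER_CUBIC) for i in(a,b)])*1.4,0,255).astype(np.uint8))
E
```

```text
clock: 6.6
tool_pos: [0.5326, -0.1872, 0.2612]
eef_rot: [0.085, 0.973, -0.025, 0.216]
contact_force: [1.1, 0.0, -1.2]
opening: 0.174
finger_force: 15.0
t 6.6 tcp [ 0.5326 -0.1872  0.2612] target [0.5667 0.1301 0.2844] shift [ 0.0561  2.1198 -0.2276] turn [-0.006  -0.1105  0.006 ] tool axes [-0.8928  0.1754  0.4149  0.1535  0.9844 -0.0858 -0.4234 -0.0129 -0.9058] op 0.1739964959699916 F [ 1.14    0.0262 -1.2454] 14.98494959436357
```

View pics/p6.png

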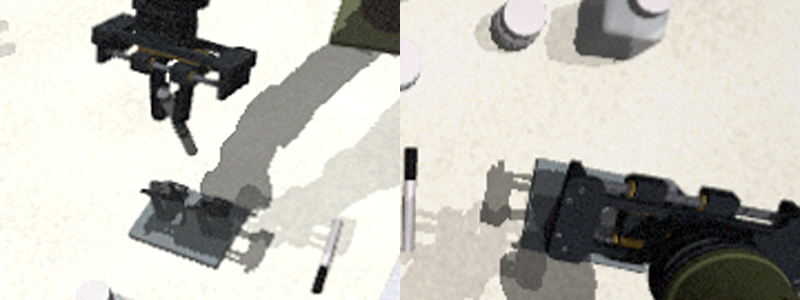

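The tube is held between the fingers, from (165,95) to (190,150), still leaning a little. The turn reached about 25 of the 35 degrees, so I'll continue it.

```bash
python3 -m pendant '[0,0.05,0.3,-0.2,0,-0.06,0, 0,0.05,0.6,-0.2,0,-0.11,0, 0,0.05,0.9,-0.22,0,-0.11,0, 0,0.05,1,-0.22,0,-0.11,0, 0,0.05,1,-0.22,0,-0.11,0]'
python3 go.py .556 .132 .30 35
python3 -c "
from plant import r;print(r.get_state()['q'])"
```

```text
clock: 7.2
tool_pos: [0.512, -0.1441, 0.258]
eef_rot: [0.086, 0.963, -0.054, 0.25]
contact_force: [0.1, 0.1, -0.4]
opening: 0.176
finger_force: 15.0
t 7.2 tcp [ 0.512  -0.1441  0.258 ] target [0.5667 0.1301 0.2844] shift [-0.1457  1.8495 -0.2491] turn [-0.0377 -0.0618  0.0126] tool axes [-0.86    0.193   0.4724  0.1391  0.9793 -0.1469 -0.491  -0.0606 -0.8691] op 0.17552877313561246 F [ 0.0635  0.0642 -0.4445] 14.983779033645988
[ 0.51060756  0.46260065 -0.54123293  2.29802148  1.81448659  0.35233371
 -0.26766722]
```

```bash
python3 -m pendant '[0,-0.1,0.3,-0.25,-0.04,-0.06,0, 0,-0.1,0.6,-0.25,-0.04,-0.06,0, 0,-0.1,0.9,-0.25,-0.04,-0.06,0, 0,-0.1,1,-0.25,-0.04,-0.06,0, 0,-0.1,1,-0.25,-0.04,-0.06,0, 0,-0.1,1,-0.25,-0.04,-0.06,0, 0,-0.1,1,-0.25,-0.04,-0.06,0, 0,-0.1,1,-0.25,-0.04,-0.06,0]'
python3 go.py .556 .132 .30 35
python3 -c "
from plant import r;print(r.get_state()['q'])"
```

```text
clock: 8.0
tool_pos: [0.5359, 0.0043, 0.289]
eef_rot: [0.076, 0.951, -0.028, 0.298]
contact_force: [-0.0, -0.1, -0.7]
opening: 0.176
finger_force: 15.0
t 8.0 tcp [0.5359 0.0043 0.289 ] target [0.5667 0.1301 0.2844] shift [-0.0417  0.8608  0.0573] turn [ 0.0017 -0.0023  0.012 ] tool axes [-0.8112  0.162   0.5619  0.1282  0.9867 -0.0994 -0.5705 -0.0086 -0.8212] op 0.1756544294743866 F [-0.0304 -0.1393 -0.6877] 14.985298477113247
[ 0.25921688  0.43833742 -0.70607469  2.31239726  1.74910507  0.56118269
 -0.51862656]
```

```bash
python3 -m pendant '[0,0,0.25,0,0,0,0, 0,-0.02,0.5,0.03,0,0,0.01, 0,-0.04,0.75,0.05,0,0,0.01, 0,-0.04,0.86,0.06,0,0,0.01, 0,-0.04,0.86,0.06,0,0,0.01, 0,-0.04,0.86,0.06,0,0,0.01]'
python3 go.py .556 .132 .21 35
python3 - <<'E'
from plant import r
import cv2,numpy as np
V={}
for n in("scene","top"):
    s=r.snapshot(n);np.savez(f"{n}1.npz",**s);V[n]=s["img"][:,:,::-1]
a=V["scene"][110:215,210:350];b=V["top"][140:245,180:320]
cv2.imwrite("pics/p7.png",np.clip(np.hstack([cv2.resize(i,(400,300),interpolation=cv2.INTER_CUBIC) for i in(a,b)])*1.4,0,255).astype(np.uint8))
E
```

```text
clock: 8.6
tool_pos: [0.5666, 0.1301, 0.2841]
eef_rot: [0.083, 0.951, -0.026, 0.298]
contact_force: [0.4, -0.8, -0.4]
opening: 0.174
finger_force: 15.0
t 8.6 tcp [0.5666 0.1301 0.2841] target [0.5667 0.1301 0.1944] shift [0.3406 0.0002 0.4911] turn [ 0.0018 -0.002   0.0027] tool axes [-0.8085  0.1738  0.5622  0.1426  0.9848 -0.0994 -0.571  -0.0001 -0.821 ] op 0.173661498665749 F [ 0.4382 -0.7842 -0.3934] 14.984481940045953
```

View pics/p7.png

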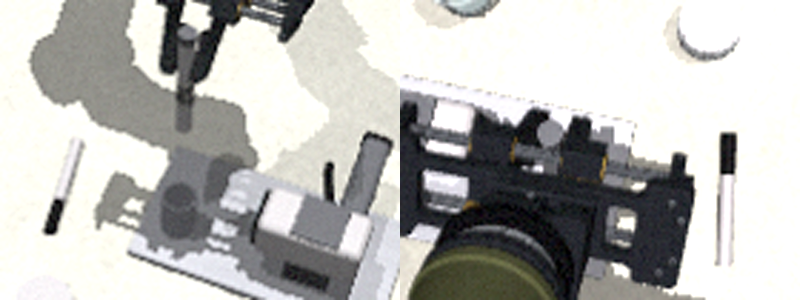

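The tube hangs upright over the cup. In the scene crop its cap is at (187,35) and its foot at (183,130), and in the top crop its cap is at (549,132). I'll check these against the expected pixels.

```bash
python3 - <<'E'
from h import *
np.set_printoptions(precision=4,suppress=True)
f=400/140
S=lambda x,y:((x+.5)/f+210-.5,(y+.5)/f+110-.5);T=lambda x,y:((x-400+.5)/f+180-.5,(y+.5)/f+140-.5)
print("cap",*tri(S(187,34),T(549,131)), "exp .556 .132 .33")
print("foot exp px",px("scene",(.556,.132,.19)),"seen",S(183,129))
print("cap exp px",px("scene",(.556,.132,.33)),"seen",S(187,34), px("top",(.556,.132,.33)),T(549,131))
g=tri(S(187,34),T(549,131))[0]
o,d=ray("scene",S(183,129));
# foot: point on ray at 0.14 below cap
print("foot@z",o+d*((g[2]-.139-o[2])/d[2]))
E
```

```text
cap [0.5566 0.1314 0.3295] [np.float64(0.1), np.float64(0.1)] exp .556 .132 .33
foot exp px [273.434  154.5963] seen (273.725, 154.825)
cap exp px [275.474  121.2838] seen (275.125, 121.575) [231.4835 185.8152] (231.825, 185.525)
foot@z [0.5569 0.133  0.1905]
```

```bash
python3 -m pendant '[0,0.1,0,0.15,0,0,0, 0,0.21,0,0.3,0,0,0, 0,0.31,0,0.45,0,0,0, 0,0.42,0,0.6,0,0,0, 0,0.5,0,0.72,0,0,0, 0,0.56,0,0.81,0,0,0, 0,0.61,0,0.88,0,0,0, 0,0.61,0,0.88,0,0,0, 0,0.61,0,0.88,0,0,0]'
python3 go.py .556 .132 .126 35
```

```text
clock: 9.6
tool_pos: [0.5674, 0.1309, 0.1242]
eef_rot: [0.083, 0.95, -0.026, 0.298]
contact_force: [0.5, 0.1, -0.2]
opening: 0.177
finger_force: 15.0
t 9.6 tcp [0.5674 0.1309 0.1242] target [0.5667 0.1301 0.1104] shift [ 0.055  -0.0062  0.0732] turn [ 0.0025 -0.0016  0.0025] tool axes [-0.8081  0.1734  0.5629  0.1428  0.9848 -0.0983 -0.5715  0.0009 -0.8206] op 0.1766792346428282 F [ 0.5168  0.0674 -0.24  ] 14.984485376626253
```

```bash
python3 -m pendant '[0,0.01,0,0.016,0,0,0, 0,0.022,0,0.033,0,0,0, 0,0.034,0,0.049,0,0,0, 0,0.034,0,0.049,0,0,0, 0,0.034,0,0.049,0,0,0]' 6
python3 -m pendant '[0,0.008,0,0.011,0,0,0, 0,0.008,0,0.011,0,0,0, 0,0.008,0,0.011,0,0,0]'
python3 -m pendant '[0,0.008,0,0.011,0,0,0, 0,0.008,0,0.011,0,0,0, 0,0.008,0,0.011,0,0,0]'
python3 -m pendant '[0,0.008,0,0.011,0,0,0, 0,0.008,0,0.011,0,0,0, 0,0.008,0,0.011,0,0,0]'
```

```text
clock: 10.1
tool_pos: [0.5673, 0.1322, 0.115]
eef_rot: [0.083, 0.951, -0.025, 0.298]
contact_force: [0.1, 0.5, -0.2]
opening: 0.174
finger_force: 6.0
clock: 10.4
tool_pos: [0.5673, 0.1322, 0.1129]
eef_rot: [0.083, 0.951, -0.025, 0.298]
contact_force: [-0.4, 0.4, -0.1]
opening: 0.178
finger_force: 6.0
clock: 10.7
tool_pos: [0.5672, 0.1322, 0.1108]
eef_rot: [0.083, 0.951, -0.025, 0.298]
contact_force: [-0.2, 0.2, -0.4]
opening: 0.178
finger_force: 6.0
clock: 11.0
tool_pos: [0.5672, 0.1322, 0.1088]
eef_rot: [0.083, 0.951, -0.025, 0.298]
contact_force: [-0.6, 0.6, 0.2]
opening: 0.175
finger_force: 6.0
```

```bash
for i in 1 2 3; do :; done; python3 -m pendant '[0,0.008,0,0.011,0,0,0, 0,0.008,0,0.011,0,0,0, 0,0.008,0,0.011,0,0,0]'|grep -v eef
python3 -m pendant '[0,0.008,0,0.011,0,0,0, 0,0.008,0,0.011,0,0,0, 0,0.008,0,0.011,0,0,0]'|grep -v eef
```

```text
clock: 11.3
tool_pos: [0.5683, 0.1327, 0.108]
contact_force: [0.5, -1.1, 6.4]
opening: 0.18
finger_force: 6.0
clock: 11.6
tool_pos: [0.5687, 0.1328, 0.1064]
contact_force: [-0.4, 0.9, 7.5]
opening: 0.181
finger_force: 6.0
```

Contact came at the expected floor height. I'll relieve the press, release and back off along the tool axis.

```bash
python3 -m pendant '[0,-0.009,0,-0.012,0,0,0, 0,-0.009,0,-0.012,0,0,0, 0.25,-0.009,0,-0.012,0,0,0, 0.4,-0.009,0,-0.012,0,0,0, 0.55,-0.009,0,-0.012,0,0,0, 0.55,-0.009,0,-0.012,0,0,0, 0.55,-0.009,0,-0.012,0,0,0]' | grep -v eef
python3 -m pendant '[0.55,0,0,-0.1,0,0,0, 0.55,0,0,-0.25,0,0,0, 0.55,0,0,-0.45,0,0,0, 0.55,0,0,-0.7,0,0,0, 0.55,0,0,-1,0,0,0, 0.55,0,0,-1,0,0,0, 0.55,0,0,-1,0,0,0]'
python3 - <<'E'
from plant import r
import cv2,numpy as np
V={}
for n in("scene","top"):
    s=r.snapshot(n);np.savez(f"{n}2.npz",**s);V[n]=s["img"][:,:,::-1]
a=V["scene"][130:235,240:380];b=V["top"][140:245,140:280]
cv2.imwrite("pics/p8.png",np.clip(np.hstack([cv2.resize(i,(400,300),interpolation=cv2.INTER_CUBIC) for i in(a,b)])*1.4,0,255).astype(np.uint8))
E
```

```text
clock: 12.3
tool_pos: [0.5672, 0.1322, 0.1069]
contact_force: [-0.2, -0.2, -0.3]
opening: 0.547
finger_force: 0.0
clock: 13.0
tool_pos: [0.4826, 0.1471, 0.2317]
eef_rot: [0.082, 0.95, -0.025, 0.3]
contact_force: [0.5, 0.3, -0.6]
opening: 0.551
finger_force: 0.0
```

View pics/p8.png

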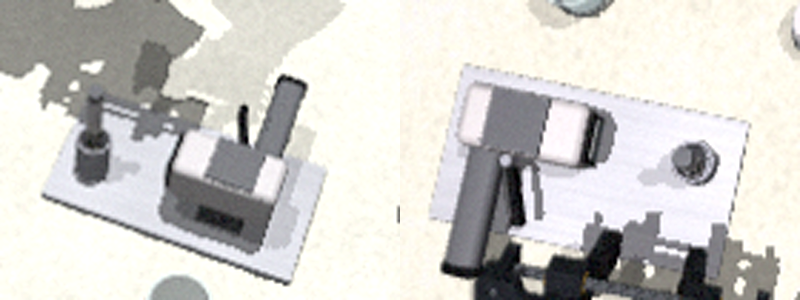

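The tube stands in the cup: scene crop cap (96,94), top crop (687,158). The trigger is out. I'll check the tube's lean and locate the squeeze point.

```bash
python3 - <<'E'
from h import *
np.set_printoptions(precision=4,suppress=True)
f=400/140
S=lambda x,y:((x+.5)/f+240-.5,(y+.5)/f+130-.5);T=lambda x,y:((x-400+.5)/f+140-.5,(y+.5)/f+140-.5)
print("cap",*tri(S(96,94),T(686,157)))
a=np.radians(-10.5);R=np.array([[np.cos(a),-np.sin(a)],[np.sin(a),np.cos(a)]]);o=np.array([.5328,.2401])
loc=lambda P:np.r_[R.T@(P[:2]-o),P[2]]
# grip edges in the top picture by gradient along image rows
g=cv2.cvtColor(np.load("top2.npz")["img"],cv2.COLOR_RGB2GRAY).astype(float)
for row in(207,212,217,222):
    p=g[row,150:185];print(row,p.astype(int))
    d=np.diff(p);i=int(d[:18].argmin());w=-d[i-1:i+2];c=150+(w*[i-.5,i+.5,i+1.5]).sum()/w.sum()
    print("left edge col",c,loc(plane("top",(c,row),.085)),loc(plane("top",(c,row),.095)))
P=tri((253+(656-396)/3.6,150+66/3.6),(148+(508-396)/3.3,158+197/3.3))[0];print("trig",loc(P))
print("squeeze world",o+R@[-.036,.0685])
E
```

```text
cap [0.5538 0.1325 0.1484] [np.float64(0.2), np.float64(0.2)]
207 [179 162 167 162 162 160 162 160 162 164 140  85  79  87  87  89  93  95
  97  95  85  75  56  37  38  81  65  60  22  24   9   4  57 166 171]
left edge col 160.28823529411764 [-0.0252  0.092   0.085 ] [-0.025   0.0889  0.095 ]
212 [163 162 162 163 160 161 163 163 164 140  85  83  87  89  92  92  94  95
  93  82  72  49  30  53  83  86  87  64  46  23  23   8  15  95 164]
left edge col 159.2283950617284 [-0.0379  0.0919  0.085 ] [-0.0375  0.0887  0.095 ]
217 [171 169 172 177 151 158 123 140 101  75  83  89  90  92  94  96  98  92
  81  67  48  27  66  84  86  87  85  87  39  13  26  24   7   4 137]
left edge col 158.39583333333334 [-0.0504  0.0912  0.085 ] [-0.0498  0.088   0.095 ]
222 [174 177 179 180 180 180 182 114  82  88  86  87  92  91  95  98  92  79
  66  48  32  75  94  93  96  92  95  96 108 106 135 158 167 171 172]
left edge col 156.8469387755102 [-0.0632  0.0923  0.085 ] [-0.0625  0.0891  0.095 ]
trig [-0.0413  0.0356  0.0826]
squeeze world [0.5099 0.314 ]
```

```bash
python3 -m pendant '[1,0,0.1,-0.2,0,0.08,0, 1,0,0.3,-0.4,0,0.16,0, 1,0,0.5,-0.4,0,0.24,0, 1,0,0.7,-0.4,0,0.32,0, 1,0,0.9,-0.4,0,0.388,0, 1,0,0.9,-0.4,0,0.388,0, 1,0,0.9,-0.4,0,0.388,0, 1,0,0.9,-0.4,0,0.388,0]'
python3 go.py .510 .314 .20 0
```

```text
clock: 13.9
tool_pos: [0.4719, 0.2837, 0.2773]
eef_rot: [0.087, 0.996, -0.001, -0.001]
contact_force: [0.6, -0.7, 0.1]
opening: 1.0
finger_force: 0.0
t 13.9 tcp [0.4719 0.2837 0.2773] target [0.51  0.314 0.181] shift [-0.2163  0.2444  0.6413] turn [-0.0011 -0.0015  0.0032] tool axes [-0.9848  0.1739 -0.0026  0.1739  0.9848 -0.0013  0.0023 -0.0018 -1.    ] op 1.0004184229845292 F [ 0.6316 -0.7173  0.0807] 0.0
```

```bash
python3 -m pendant '[1,-0.1,0.1,0,0,0,0, 1,-0.216,0.205,0.2,0,0,0, 1,-0.216,0.205,0.4,0,0,0, 1,-0.216,0.205,0.5,0,0,0, 1,-0.216,0.205,0.5,0,0,0, 1,-0.216,0.205,0.5,0,0,0]'
python3 go.py .509 .3086 .085 0
python3 - <<'E'
from plant import r
import cv2,numpy as np
V={n:r.snapshot(n)["img"][:,:,::-1] for n in("scene","top")}
a=V["scene"][120:225,260:400];b=V["top"][150:255,120:260]
cv2.imwrite("pics/p9.png",np.clip(np.hstack([cv2.resize(i,(400,300),interpolation=cv2.INTER_CUBIC) for i in(a,b)])*1.4,0,255).astype(np.uint8))
E
```

```text
clock: 14.5
tool_pos: [0.5086, 0.3104, 0.2054]
eef_rot: [0.086, 0.996, 0.001, -0.0]
contact_force: [-0.1, 0.0, 0.3]
opening: 0.999
finger_force: 0.0
t 14.5 tcp [0.5086 0.3104 0.2054] target [0.509  0.3086 0.066 ] shift [-0.005  -0.0127  0.9292] turn [ 0.001  -0.0002  0.0052] tool axes [-0.9853  0.1707 -0.0001  0.1707  0.9853  0.0016  0.0004  0.0015 -1.    ] op 0.9985626186149962 F [-0.1186  0.0001  0.2744] 0.0
```

View pics/p9.png

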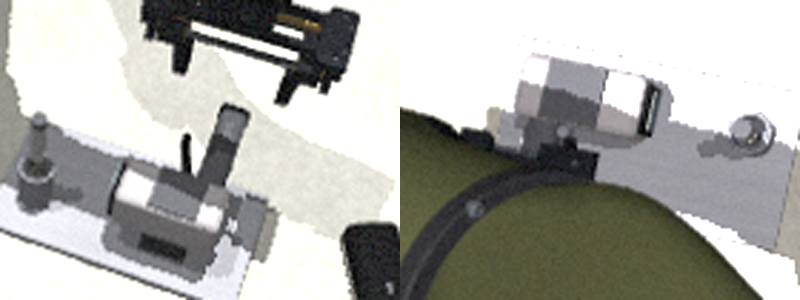

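The fingers (180,60) and (285,95) straddle the grip and trigger, and the tube is still standing. I'll descend, watching the force.

```bash
python3 -m pendant '[1,-0.005,-0.013,0.12,0,0,0.005, 1,-0.005,-0.013,0.25,0,0,0.005, 1,-0.005,-0.013,0.38,0,0,0.005, 1,-0.005,-0.013,0.5,0,0,0.005, 1,-0.005,-0.013,0.62,0,0,0.005, 1,-0.005,-0.013,0.75,0,0,0.005, 1,-0.005,-0.013,0.85,0,0,0.005, 1,-0.005,-0.013,0.93,0,0,0.005, 1,-0.005,-0.013,0.93,0,0,0.005, 1,-0.005,-0.013,0.93,0,0,0.005]'
python3 go.py .5099 .314 .085 0
```

```text
clock: 15.6
tool_pos: [0.5097, 0.309, 0.0654]
eef_rot: [0.09, 0.996, 0.001, -0.0]
contact_force: [0.2, 0.4, 0.1]
opening: 1.001
finger_force: 0.0
t 15.6 tcp [0.5097 0.309  0.0654] target [0.5099 0.314  0.066 ] shift [ 0.0049  0.033  -0.0037] turn [ 0.0015 -0.0006 -0.0006] tool axes [-0.9837  0.1798 -0.0005  0.1797  0.9837  0.0025  0.0009  0.0024 -1.    ] op 1.0011055622667786 F [0.2243 0.3645 0.1486] 0.0
```

```bash
python3 -m pendant '[1,0,0.033,0,0,0,0, 1,0,0.033,0,0,0,0, 0.7,0,0.033,0,0,0,0, 0.6,0,0.033,0,0,0,0, 0.55,0,0.033,0,0,0,0, 0.4,0,0.033,0,0,0,0, 0.4,0,0.033,0,0,0,0, 0.4,0,0.033,0,0,0,0, 0.4,0,0.033,0,0,0,0]' 20
```

```text
clock: 16.5
tool_pos: [0.5092, 0.315, 0.0645]
eef_rot: [0.09, 0.996, 0.002, -0.002]
contact_force: [-3.6, 4.1, -7.6]
opening: 0.47
finger_force: 20.0
```

```bash
python3 -m pendant '[0.4,0,0,0,0,0,0, 0.4,0,0,0,0,0,0]'
```

```text
clock: 16.7
tool_pos: [0.5093, 0.3149, 0.0645]
eef_rot: [0.09, 0.996, 0.002, -0.002]
contact_force: [-3.3, 3.8, -8.0]
opening: 0.471
finger_force: 20.0
```

Stalled at 41 mm with 20 N, so the trigger is fully in. I'll hold about a second, then release.

```bash
python3 -m pendant '[0.4,0,0,0,0,0,0, 0.4,0,0,0,0,0,0, 0.4,0,0,0,0,0,0, 0.4,0,0,0,0,0,0, 0.4,0,0,0,0,0,0, 0.4,0,0,0,0,0,0, 0.4,0,0,0,0,0,0, 0.4,0,0,0,0,0,0, 0.4,0,0,0,0,0,0]' 25 | grep -v eef
python3 -m pendant '[0.6,0,0,0,0,0,0, 0.7,0,-0.01,0,0,0,0, 0.85,0,-0.02,0,0,0,0, 1,0,-0.04,0,0,0,0, 1,0,-0.04,0,0,0,0, 1,0,-0.04,0,0,0,0, 1,0,-0.04,0,0,0,0]'
python3 -m pendant '[1,0,0,-0.1,0,0,0, 1,0,0,-0.25,0,0,0, 1,0,0,-0.4,0,0,0, 1,0,0,-0.55,0,0,0, 1,0,0,-0.7,0,0,0, 1,0,0,-0.85,0,0,0, 1,0,0,-1,0,0,0, 1,0,0,-1,0,0,0]'
python3 -m pendant '[1,0.2,0,-0.2,0,0,0, 1,0.5,0,-0.3,0,0,0, 1,0.8,0,-0.4,0,0,0, 1,1,0,-0.4,0,0,0, 1,1,0,-0.4,0,0,0]'
python3 - <<'E'
from plant import r
import cv2,numpy as np
V={n:r.snapshot(n)["img"][:,:,::-1] for n in("scene","top")}
a=V["scene"][130:235,240:380];b=V["top"][140:245,140:280]
cv2.imwrite("pics/p10.png",np.clip(np.hstack([cv2.resize(i,(400,300),interpolation=cv2.INTER_CUBIC) for i in(a,b)])*1.4,0,255).astype(np.uint8))
E
```

```text
clock: 17.6
tool_pos: [0.5093, 0.3151, 0.0646]
contact_force: [-3.4, 4.2, -8.3]
opening: 0.472
finger_force: 25.0
clock: 18.3
tool_pos: [0.5096, 0.3083, 0.0654]
eef_rot: [0.09, 0.996, 0.002, -0.0]
contact_force: [-0.2, -1.1, 0.4]
opening: 1.004
finger_force: 0.0
clock: 19.1
tool_pos: [0.5105, 0.3094, 0.2192]
eef_rot: [0.09, 0.996, 0.004, 0.002]
contact_force: [0.0, -0.7, 0.4]
opening: 0.997
finger_force: 0.0
clock: 19.6
tool_pos: [0.3575, 0.3353, 0.2763]
eef_rot: [0.086, 0.996, 0.001, -0.001]
contact_force: [0.6, -0.5, 0.2]
opening: 1.001
finger_force: 0.0
```

View pics/p10.png

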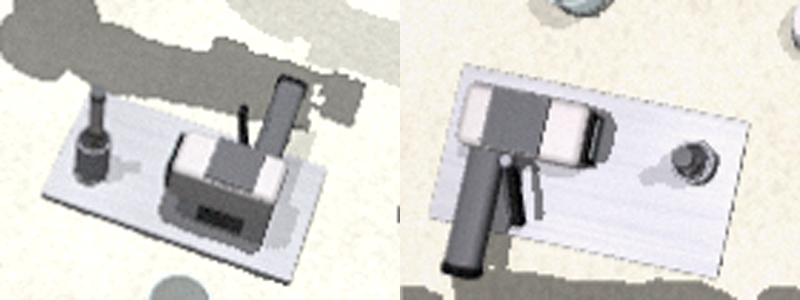

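The tube stands in the cup (cap at (97,94) in the scene crop), the trigger is back out at (243,125), and the arm is clear. Handing in.

```bash
python3 -c "
from plant import r;print(r.finish_job())"
```

```text
the job is handed in; nothing more can be done
None
```

I stood the long tube upright in the holder cup, then squeezed the scanner trigger fully, held it in for about a second and let it spring back. I handed the job in at about 20 s, with the arm clear; no verdict came back. The last pictures show the tube standing and the trigger out, but I did not re-measure the bystanders.

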